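Latch the figure case shut

ROBOT

A 6-joint arm with a two-finger parallel gripper is mounted at the origin on the work surface. World frame = base frame: x ahead of the robot, y to its left, z up, the work surface at z = 0. Lengths are in m, angles in rad, forces in N, time in s.
With the tool pointing down it reaches from about 0.375 to 0.975 m from the base axis. Payload 3.8 kg.
Tool frame: the origin (TCP) lies at the centre of the arm's flange, where the gripper is bolted on; the fingertips stand 173 mm ahead of it and the grasp point (between the pads) lies 155 mm ahead of it (r.grasp_offset is the z of the grasp point in the tool frame, in m); z points along the fingers, x is the direction in which the jaws open and shut, and the axes are right-handed (so a half turn about z gives the same grasp; the last joint's range is limited). The gripper opens to 85 mm and grips with 20 to 120 N. Pads are 22 mm wide; open, the fingers measure 114 mm over their backs; the gripper's body (76 mm by 85 mm) begins 54 mm behind the grasp point. The pads swing forward as they close: fully open they stand 13 mm farther back than shut.
Start: joints at [1.164, 0.264, 1.604, -0, 1.274, -0.037], TCP at [0.244, 0.629, 0.405] pointing down, gripper open.
Joint ranges: [-2.63, 2.63], [-0.94, 2.18], [0.31, 2.57], [-1.31, 4.45], [0, 2.66], [-2.55, 2.55]. Speed limits (rad/s): [2.57, 2.57, 3.14, 3.14, 3.14, 3.14].

INTERFACE

Orientations are given as a 3x3 rotation matrix whose columns are the frame's x, y, z axes.
In Python, from cell import r gives the robot as it stands. The module is installed in compiled form; this text tells all that it offers. Calls block until the motion is done:
- r.goto(position, orientation): joint-space move of the TCP to a pose.
- r.movel(position, orientation=None, v=0.15): straight line of the TCP; orientation=None keeps the orientation; v is the mean speed in m/s.
- r.move_joints(angles): joint-space move.
- r.open_gripper() and r.grasp(force=None): open the fingers fully, or close them until they stop; force is the grip in N (None keeps the last).
- r.dwell(seconds).
- r.solve_ik(position, orientation): joint angles nearest the present ones, or None.
- r.get_obs(): the state.
- r.get_image(name): name is "scene" or "side" or "wrist"; returns a dict with "img" (400x640x3 uint8, red, green, blue), "range_z" (400x640 float32, m along the optical axis (not along the pixel's ray), 0 where there is no reading), "K" (3x3 intrinsics, pixels), "world_from_camera" (4x4, takes a point from camera to world coordinates); the wrist camera has in their place "tool_from_camera" (4x4, takes a point from camera to tool coordinates, whose origin is the TCP and whose axes are the tool frame's). Camera axes: x right, y up, looking along -z (the intrinsics and any distortion apply to the point x, -y, -z); pixel columns grow to the right and rows downward; lengths in m; the calibration is good to about 2 mm. A picture is of the moment at which its call begins: read the wrist's pose just before it.
A pose or a line that the arm cannot do raises r.IKError and nothing moves.
- r.hand_in(): hands the job in, once; it reports no verdict.
The state is a dict: "time": time; "joint_positions": joint angles; "qvel": joint speeds; "joint_efforts": joint torques, N m; "tcp_pos": TCP position; "eef_rot": TCP orientation; "wrist_force": force on the tool from outside, world axes, zero at the start; "wrist_torque": the same for the moment, N m; "finger_gap": finger opening in m.
Only numpy, scipy, OpenCV 4.12 (cv2) and the standard library are available. Lean on these libraries where they do the work, as an engineer would, in place of code of your own. Each camera call takes 0.05 s, during which the arm holds its last target. There are 200 camera calls.

TASK

The carrying case of toy soldiers is packed: push its drop-down front up until it meets the foam strip, hook the latch's wire loop over the keeper on the front and draw it in snug under the lip, then push the lever over past centre until it lies flat and clamps the front shut. Go by feel and gently: a firm fingertip's push (20 N or so) is the most the front, the loop or the lever should ever get. Leave the soldier, the binoculars on their books and the tin where they are.

Things in the scene. Friction and masses are not known exactly. Their poses are not given: they have to be found in the camera images.
- case: upright carrying case, dark steel, aluminium edges, fixed: 240 mm wide (y), 170 high (z). Origin on the table under the middle of the seam of its two shells; x points out of the front, away from the robot within 0.35 rad. Back shell x -95 to 0, front shell 0 to 45 when shut. One draw latch in the middle of the top (y = 0), folded handle behind it (x -88 to -72, 14 mm high); top otherwise clear
- front (a joint): lean of the drop-down front (rad) about a hinge on the seam 8 mm above the table: 0 = metal to metal, grows as its top leans out; starts 0.14 to 0.24. Stiff, stays where left; about 4 N at the top moves it. At 0.029 it meets the foam strip in the seam, which pushes back 20 N per mm at the top, so it stays about there until latched. The clamped latch holds it near 0.010
- front_edge (a point): middle of the upper outer edge of the front (240 mm wide); axes as the case's, leaning with the front
- keeper (a point): seat of the loop's bar in the keeper, a steel hook in the middle of the front's top; 4.5 mm above that top, axes as the front's. The keeper has a plate on the top (30 mm wide, 1.5 thick, from 13 mm behind the seat to the outer edge) and on it an upright 24 mm wide, whose front face (the bar bears on it) is 2.5 mm behind the seat
- lip (a point): front upper edge of the lip that turns forward from the top of the keeper's upright: right above the seat, 11 mm above the front's top; the lip is 3 mm thick and so overhangs the bar only by half. The bar goes over it, down in front of it onto the plate, then back under it
- pivot (a point): axis of the lever in the latch's base, fixed on the case: x -20 mm, 12 mm above the top, y = 0. The lever turns about the case's y
- lever (a joint): angle of the lever (rad): 0 = lying flat backwards on its stop, closed; pi/2 = upright; grows as it leans to the front (most 2.7; starts 2.2 to 2.55). Stiff: stays where left; about 3 N at its end moves it unloaded. With the bar snug in the keeper and the front at the foam it stands near 1.4; from there some 8 N at its end drives it over; dead centre 0.43, below that it snaps shut
- lever_end (a point): centre of the roll (4 mm radius, 28 mm long) along the lever's free end, 46 mm from the pivot. The lever is a steel plate 28 mm wide, 3 mm thick; the roll stands 4 mm proud of its upper face (which looks to the front when upright)
- loop_pivot (a point): axis on which the wire loop turns in the lever, 14 mm from the lever's pivot, on a line 0.245 rad below the lever's when it lies at 0; swings with the lever
- loop_bar (a point): middle of the loop's cross bar, 53.7 mm from loop_pivot. The loop is 5 mm steel wire: legs at y -20 and +20 mm, and the bar between them. Lying on the keeper's plate, the bar's centre is 4 mm above the front's top
- loop (a joint): angle of the loop in the lever (rad); loop minus lever is how far the bar is raised from its clamped line (0.077 rad below level; starts 0.25 to 0.8 up). Stays where left and turns with the lever, so unless the bar is snug under the lip, pushing the lever back lifts it off. Pushed level along the plate towards the case (some 9 N), the bar turns the stiff lever back until it bears on the upright
- soldier: painted metal toy soldier, 58 mm high on a 22 x 26 mm base, standing on the table beyond the case; origin under its base
- binoculars: black binoculars, 115 mm long, lying on the books; origin under their middle
- books: stack of two hardback books, 150 x 210 x 30 mm together, lying on the table to one side; origin under its middle
- tin: open orange tin, 170 x 210 x 65 mm, full of soldiers, to the other side; origin under its middle

How it is judged:
By the outcome, as a careful person would: the job done as asked, in the order asked, and still so for the second after the job is handed in, with the robot touching nothing.
It also fails if it takes over 64 s, if anything falls off the work surface, if the arm or the gripper's body presses on something with over 40 N, if the wrist force passes 120 N, or if a joint passes its speed limit or range.

## Working session

There is one attempt and no reset: what is moved stays moved. The work goes in short steps, each a Python script; the robot and the scene stay as the last script left them, time stands still between calls to the robot, and variables do not carry over. Pictures are saved under pics/ and viewed, about 8 in all and at most 12, crops included, and the job is handed in when it is done.

```bash
mkdir -p pics; ls; python3 - <<'E'
from cell import r
import cv2,numpy as np,pickle
d={}
for n in("scene","side","wrist"):
    o=r.get_obs();g=r.get_image(n);d[n]=(g,o)
    cv2.imwrite(f"pics/a_{n}.png",g["img"][:,:,::-1])
    print(n,g["K"].tolist(),[k for k in g]); 
    M=g.get("world_from_camera",g.get("tool_from_camera"));print(np.round(M,3).tolist())
pickle.dump(d,open("a.pkl","wb"));print(o["time"],o["tcp_pos"],o["finger_gap"],o["wrist_force"])
a=np.vstack([d["scene"][0]["img"],d["side"][0]["img"]]);cv2.imwrite("pics/a1.png",a[:,:,::-1])
E
```

```text
pics
scene [[371.72642563094615, 0.0, 317.74488078143366], [0.0, 371.72642563094615, 200.3749294845251], [0.0, 0.0, 1.0]] ['img', 'range_z', 'K', 'world_from_camera']
[[-0.812, -0.33, 0.482, 1.19], [0.584, -0.459, 0.67, 0.78], [0.001, 0.825, 0.565, 0.801], [0.0, 0.0, 0.0, 1.0]]
side [[415.26679075044865, 0.0, 318.4356877852145], [0.0, 415.26679075044865, 193.30961084161947], [0.0, 0.0, 1.0]] ['img', 'range_z', 'K', 'world_from_camera']
[[0.891, 0.228, -0.392, 0.081], [-0.453, 0.496, -0.741, -1.044], [0.026, 0.838, 0.545, 0.887], [0.0, 0.0, 0.0, 1.0]]
wrist [[334.89361958882415, 0.0, 324.92278619949457], [0.0, 334.89361958882415, 194.49920093366558], [0.0, 0.0, 1.0]] ['img', 'range_z', 'K', 'tool_from_camera']
[[1.0, -0.0, -0.001, -0.001], [-0.0, -0.965, -0.262, -0.067], [-0.001, 0.262, -0.965, 0.031], [0.0, 0.0, 0.0, 1.0]]
0.1 [0.24384966 0.62907963 0.40346082] 0.0854715749841836 [0.05406896 0.20846209 0.6307669 ]
```

View pics/a_scene.png

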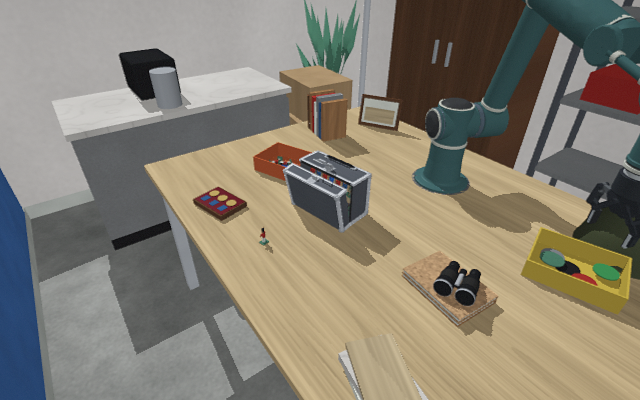

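View pics/a_side.png

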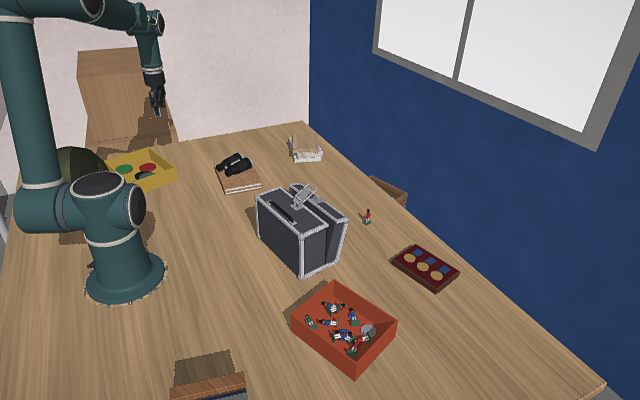

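Scene: the case is at about px (328,188) with its front leaning toward this camera, and the soldier is at (263,237). Side: the case is at (300,230) with the latch at (304,195), the tin at (343,330) and the binoculars at (237,165).

```bash
cat > h.py <<'E'
import numpy as np,cv2
def cloud(g,T=None):
    """HxWx3 world points (nan where no range)"""
    T=g["world_from_camera"] if T is None else T
    K=g["K"];z=g["range_z"].astype(float);v,u=np.mgrid[:z.shape[0],:z.shape[1]]
    P=np.stack([(u-K[0,2])/K[0,0]*z,-(v-K[1,2])/K[1,1]*z,-z],-1)
    P=P@T[:3,:3].T+T[:3,3];P[z<=0]=np.nan;return P
def wristT(g,o):
    T=np.eye(4);T[:3,:3]=o["eef_rot"];T[:3,3]=o["tcp_pos"];return T@g["tool_from_camera"]
E
python3 - <<'E'
from h import *;import pickle
d=pickle.load(open("a.pkl","rb"))
for n,(u0,u1,v0,v1) in dict(scene=(275,380,140,235),side=(245,360,175,285)).items():
    g=d[n][0];P=cloud(g)[v0:v1,u0:u1].reshape(-1,3);P=P[~np.isnan(P[:,0])]
    t=P[(P[:,2]>.16)&(P[:,2]<.177)]
    c,s,a=cv2.minAreaRect(t[:,:2].astype(np.float32)*1000);print(n,len(t),c,s,a,np.round(cv2.boxPoints((c,s,a)),0).tolist(),"zmed",np.median(t[:,2]))
    h=P[P[:,2]>.18];print("high",len(h),np.round(h[np.argsort(-h[:,2])][::max(1,len(h)//15)],3).tolist())
g=d["scene"][0]
big=cv2.resize(g["img"][140:240,240:400],None,fx=5,fy=5,interpolation=2);cv2.imwrite("pics/b.png",big[:,:,::-1])
P=cloud(g);q=P[225:250,255:272].reshape(-1,3);q=q[q[:,2]>.008];print("soldier",q.mean(0),q.min(0),q.max(0))
E
```

```text
scene 1496 (522.7378540039062, -100.62298583984375) (179.39718627929688, 257.0627136230469) 10.884047508239746 [[410.0, 9.0], [459.0, -244.0], [635.0, -210.0], [587.0, 43.0]] zmed 0.16851949357882196
high 117 [[0.567, -0.1, 0.223], [0.56, -0.082, 0.221], [0.569, -0.109, 0.219], [0.54, -0.093, 0.217], [0.558, -0.074, 0.217], [0.548, -0.105, 0.215], [0.546, -0.09, 0.213], [0.528, -0.086, 0.205], [0.538, -0.118, 0.202], [0.515, -0.086, 0.19], [0.454, -0.097, 0.185], [0.515, -0.092, 0.183], [0.512, -0.091, 0.183], [0.452, -0.084, 0.182], [0.448, -0.083, 0.181], [0.458, -0.127, 0.181], [0.458, -0.11, 0.18]]
side 1987 (511.62603759765625, -102.52212524414062) (170.73892211914062, 257.1058654785156) 10.66051197052002 [[404.0, 8.0], [452.0, -245.0], [619.0, -213.0], [572.0, 40.0]] zmed 0.16822730037892686
high 270 [[0.56, -0.103, 0.223], [0.542, -0.112, 0.218], [0.542, -0.112, 0.215], [0.533, -0.09, 0.212], [0.529, -0.09, 0.209], [0.545, -0.114, 0.205], [0.529, -0.113, 0.201], [0.523, -0.075, 0.198], [0.521, -0.094, 0.196], [0.524, -0.109, 0.193], [0.511, -0.116, 0.19], [0.507, -0.089, 0.186], [0.441, -0.089, 0.183], [0.447, -0.107, 0.182], [0.45, -0.124, 0.181]]
soldier [ 0.79315829 -0.07519513  0.03513713] [ 0.78474079 -0.08241944  0.00862708] [ 0.80242619 -0.06954043  0.05956989]
```

View pics/b.png

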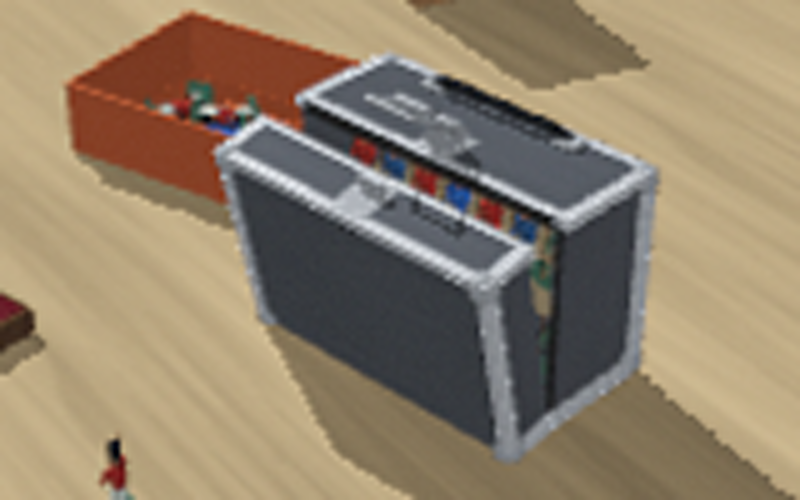

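```bash
cat >> h.py <<'E'
class Case:
    def __init__(s,o,yaw):
        c,n=np.cos(yaw),np.sin(yaw);s.o=np.r_[o,0.];s.R=np.array([[c,-n,0],[n,c,0],[0,0,1]])
    def w(s,p): return s.o+s.R@np.asarray(p,float)
    def inv(s,P): return (P-s.o)@s.R
    def tool(s,pitch=0,flip=1):
        """tool x = flip*case y, fingers down; pitch>0 leans finger direction towards -x (robot)"""
        z=s.R@np.array([-np.sin(pitch),0,-np.cos(pitch)]);x=s.R@np.array([0,flip,0.]);return np.c_[x,np.cross(z,x),z]
TIP=.173
E
python3 - <<'E'
from h import *;from cell import r;import pickle
C=Case([.524,-.100],.187)
for f in(1,-1):
  for p in(0,.5,.8):
    R=C.tool(p,f);q=r.solve_ik(C.w([-.03,0,.215])-R[:,2]*TIP,R);print(f,p,None if q is None else np.round(q,2))
o=r.get_obs();print(np.round(o["eef_rot"],2).tolist())
E
```

```text
1 0 [-0.26 -0.05  1.98 -0.    1.21 -2.02]
1 0.5 [-0.15  0.28  1.69 -0.16  1.64 -1.88]
1 0.8 [-0.11  0.47  1.55 -0.23  1.88 -1.85]
-1 0 [-0.26 -0.05  1.98 -0.    1.21  1.12]
-1 0.5 [-0.15  0.28  1.69 -0.16  1.64  1.26]
-1 0.8 [-0.11  0.47  1.55 -0.23  1.88  1.29]
[[0.36, 0.93, -0.0], [0.93, -0.36, -0.0], [-0.0, -0.0, -1.0]]
```

```bash
cat > look.py <<'E'
from h import *;from cell import r;import pickle,sys
def look(tag):
    o=r.get_obs();g=r.get_image("wrist");P=cloud(g,wristT(g,o));pickle.dump((g,o,P),open(tag+".pkl","wb"))
    cv2.imwrite(f"pics/{tag}.png",g["img"][:,:,::-1]);return g,o,P
E
python3 - <<'E'
from look import *
C=Case([.524,-.100],.187);R=C.tool(0,-1)
r.grasp(20);r.goto(C.w([.02,0,.50]),R);r.dwell(.2)
g,o,P=look("w1");print(o["time"],o["wrist_force"],o["finger_gap"])
q=P.reshape(-1,3);q=q[~np.isnan(q[:,0])]
t=q[(q[:,2]>.165)&(q[:,2]<.175)];c=C.inv(t)
b=c[c[:,0]<.015];print(len(t),c.min(0),c.max(0),cv2.minAreaRect((b[:,:2]*1000).astype(np.float32)))
E
```

```text
3.9 [ 0.93687089 -0.09327876 -0.27168151] 0.00043017082082764924
21467 [-0.09536755 -0.12603287  0.16500014] [0.05746751 0.12774422 0.17499673] ((-43.72648620605469, 0.8283004760742188), (253.46214294433594, 103.31033325195312), 89.75896453857422)
```

View pics/w1.png

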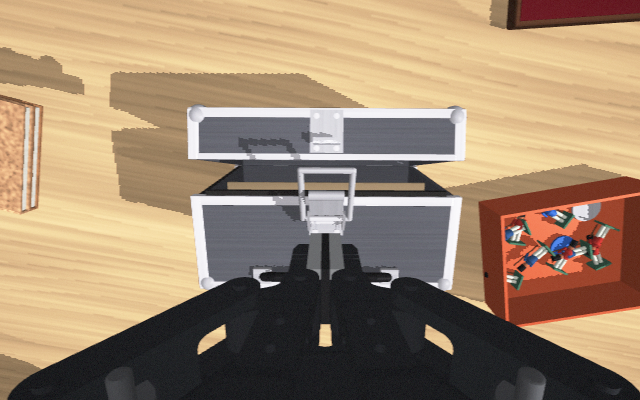

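Wrist view: front shell top spans rows 108–160 with the keeper at (327,130). The loop bar is at row 170, cols 300–355, and the seam edge of the back shell is at row 197. The lever lies near (325,200).

```bash
python3 - <<'E'
from h import *;import pickle
C=Case([.524,-.100],.187);g,o,P=pickle.load(open("w1.pkl","rb"));c=C.inv(P)
X,Y,Z=c[...,0],c[...,1],c[...,2]
# seam edge: per image column lowest row of back-top plane
E=[];F=[];G=[]
for u in list(range(210,290))+list(range(365,450)):
    col=np.where((abs(Z[:,u]-.170)<.004)&(X[:,u]<.02)&(X[:,u]>-.08))[0]
    if len(col): E.append((Y[col[0],u],X[col[0],u],Z[col[0],u]))
    col=np.where((Z[:,u]>.15)&(X[:,u]>.025))[0]
    if len(col): F.append((Y[col[0],u],X[col[0],u],Z[col[0],u]));G.append((Y[col[-1],u],X[col[-1],u],Z[col[-1],u]))
for n,A in(("seam",E),("outer",F),("inner",G)):
    A=np.array(A);print(n,np.median(A,0),np.polyfit(A[:,0],A[:,1],1))
for v in(215,240,260):
    m=np.where((abs(Z[v]-.17)<.004))[0];print("y edges",v,Y[v,m[0]],Y[v,m[-1]])
for v in (115,135,150):
    m=np.where((Z[v]>.14))[0];print("front y edges",v,Y[v,m[0]],Y[v,m[-1]])
for nm,mk in (("bar",(Z>.19)&(abs(Y)<.014)&(X>.02)),("all",(Z>.188)&(abs(Y)<.03))):
    q=c[mk];print(nm,len(q),q.mean(0),q.min(0),q.max(0))
u=327
for v in range(108,240,2): print(v,np.round(c[v,u]*1000,1),end=";" if v%8 else "\n")
q=c[160:190,296:306][(Z[160:190,296:306]>.19)];print("legL",q[:,1].min(),q[:,1].max());q=c[160:190,348:360][(Z[160:190,348:360]>.19)];print("legR",q[:,1].min(),q[:,1].max())
E
```

```text
seam [-0.03851919  0.00724794  0.16727175] [0.00581774 0.0072829 ]
outer [-0.03719886  0.0818022   0.15705261] [0.00338371 0.08204485]
inner [-0.00646345  0.03874055  0.42467443] [0.04732507 0.03824961]
y edges 215 0.12512482628956556 -0.12557080848851151
y edges 240 0.12464341281160118 -0.12562807750474572
y edges 260 0.1249830836094445 -0.12477917334199735
front y edges 115 0.1266274474058389 -0.12603989339268631
front y edges 135 0.12474193908687096 -0.1251124217678588
front y edges 150 0.12421412019868683 -0.12588293484095886
bar 17716 [3.34501290e-02 6.71903616e-05 3.94120835e-01] [ 0.02000555 -0.01399933  0.21404467] [0.04053968 0.01399871 0.42625714]
all 30627 [3.05444780e-02 1.32018984e-04 3.83054589e-01] [-0.02169081 -0.02999809  0.18800353] [0.04053968 0.0299961  0.42625714]
108 [ 81.7  -1.2 156.8];110 [ 80.   -1.2 159.2];112 [ 78.2  -1.2 159.7]
114 [ 76.5  -1.2 158.1];116 [ 74.7  -1.2 159.1];118 [ 73.   -1.2 160.4];120 [ 71.3  -1.2 160.9]
122 [ 69.6  -1.2 161.4];124 [ 67.8  -1.2 161.7];126 [ 66.   -1.3 161.7];128 [ 64.3  -1.3 161.5]
130 [ 62.5  -1.3 161.5];132 [ 60.7  -1.3
[... 641 characters left out ...]
 -1.8 88.9];190 [ 19.9  -1.1 213.7];192 [ 19.   -1.1 216.6]
194 [ 17.6  -1.1 217.3];196 [ 16.4  -1.1 218.6];198 [nan nan nan];200 [ 11.5  -1.2 212.8]
202 [  9.5  -1.2 211.9];204 [  7.   -1.2 209. ];206 [  4.6  -1.2 206.6];208 [  1.6  -1.2 202.6]
210 [ -1.2  -1.3 199.3];212 [ -3.2  -1.3 198.7];214 [ -6.3  -1.3 194.6];216 [ -8.3  -1.3 194.2]
218 [ -9.9  -1.3 194.9];220 [-11.5  -1.3 195.6];222 [-17.3  -1.4 184.4];224 [-24.   -1.5 171.4]
226 [-26.   -1.5 171.6];228 [-28.   -1.5 171.6];230 [-29.6  -1.5 172.6];232 [-32.5  -1.5 170.3]
234 [ 30.2  -0.5 331.4];236 [ 30.4  -0.5 334.2];238 [ 29.5  -0.5 334.5];legL 0.015356257514024934 0.022255811699489647
legR -0.022492225933654263 -0.01670931256952459
```

```bash
cat >> look.py <<'E'
C=Case(Case([.524,-.100],.187).w([.0043,-.0001,0])[:2],.1825)
def f(): return C.R.T@np.asarray(r.get_obs()["wrist_force"])
def tip(): 
    o=r.get_obs();return C.inv(o["tcp_pos"]+o["eef_rot"][:,2]*TIP)
def to(p,R=None,v=.15):
    R=r.get_obs()["eef_rot"] if R is None else R
    r.movel(C.w(p)-R[:,2]*TIP,R,v=v)
def push(p0,p1,R,step,v,stop,f0,log=True):
    """straight tip path p0->p1 (case frame) in steps; stops when stop(force-f0) holds"""
    p0,p1=np.array(p0,float),np.array(p1,float);n=max(1,int(np.ceil(np.linalg.norm(p1-p0)/step)))
    for i in range(1,n+1):
        p=p0+(p1-p0)*i/n;to(p,R,v);F=f()-f0
        if log: print(f"{r.get_obs()['time']:.2f}",np.round(p*1e3,1),np.round(tip()*1e3,1),np.round(F,1))
        if stop(F): return p,True
    return p,False
E
python3 - <<'E'
from look import *
R=C.tool(0,-1);Y=.075
to([.105,Y,.33],R,.25);to([.105,Y,.140],R,.2);r.dwell(.15);f0=f();print(f0,tip(),r.get_obs()["time"])
p,s=push([.105,Y,.14],[.070,Y,.14],R,.004,.05,lambda F:abs(F[0])>12,f0)
if not s: p,s=push(p,[.061,Y,.14],R,.0015,.03,lambda F:abs(F[0])>10,f0)
print(p,s)
E
```

```text
[-0.5179438  -0.22701243 -1.07352909] [0.10621896 0.07464642 0.14192871] 5.8167
6.07 [101.1  75.  140. ] [101.   75.  140.4] [0.2 0.6 1.4]
6.32 [ 97.2  75.  140. ] [ 96.9  75.1 139.9] [ 0.5 -0.7  0.8]
6.57 [ 93.3  75.  140. ] [ 93.   75.  139.9] [0.1 0.7 1.6]
6.82 [ 89.4  75.  140. ] [ 89.2  75.  139.9] [ 0.1 -0.2  1.5]
7.07 [ 85.6  75.  140. ] [ 86.5  74.9 140.7] [4.  0.5 2. ]
7.32 [ 81.7  75.  140. ] [ 83.6  74.8 141.6] [ 5.9 -0.3  5.6]
7.57 [ 77.8  75.  140. ] [ 79.8  74.7 141.8] [5.8 0.8 5.2]
7.82 [ 73.9  75.  140. ] [ 75.7  74.6 141.5] [6.5 0.4 5.7]
8.07 [ 70.  75. 140.] [ 71.   74.7 140.9] [ 4.9 -0.6  4.5]
8.32 [ 68.7  75.  140. ] [ 69.1  74.9 140.2] [ 5.1 -1.2  4.9]
8.57 [ 67.4  75.  140. ] [ 67.4  74.9 139.9] [ 5.6 -0.5  4.9]
8.82 [ 66.1  75.  140. ] [ 66.   75.  139.8] [ 4.3 -0.   4.6]
9.07 [ 64.9  75.  140. ] [ 64.6  75.1 139.9] [5.3 0.3 4.2]
9.32 [ 63.6  75.  140. ] [ 63.3  75.1 139.9] [4.7 0.5 5. ]
9.57 [ 62.3  75.  140. ] [ 62.1  75.  139.9] [ 4.7 -0.5  4.6]
9.82 [ 61.  75. 140.] [ 60.8  75.  139.9] [4.5 0.2 4.2]
[0.061 0.075 0.14 ] False
```

```bash
python3 - <<'E'
from look import *
R=C.tool(0,-1);Y=.075;f0=np.array([-.2,-.2,.2])
p,s=push([.061,Y,.14],[.052,Y,.14],R,.0009,.03,lambda F:F[0]>10.5,f0)
to(p+[.02,0,0],R,.1);to(p+[.02,0,.14],R,.2);to([.055,0,.37],R,.25)
r.dwell(.15);print(r.get_obs()["time"],f())
g,o,P=look("w2");c=C.inv(P)
for u in(250,300,327,400):
    for v in range(60,260,1):
        q=c[v,u]
        if .15<q[2]<.24: print(u,v,np.round(q*1e3,1),end=";")if v%3==0 else 0
    print()
E
```

```text
10.07 [ 60.2  75.  140. ] [ 60.1  75.  140. ] [4.8 1.  3. ]
10.32 [ 59.4  75.  140. ] [ 59.8  75.  140.1] [5.5 0.6 1.8]
10.57 [ 58.5  75.  140. ] [ 59.7  75.  140.1] [7.8 0.1 0.4]
10.82 [ 57.7  75.  140. ] [ 59.6  75.  140.2] [10.3  1.4  0.4]
11.07 [ 56.9  75.  140. ] [ 59.5  75.  140.3] [12.   0.5 -0.8]
13.0417 [-0.50796149  0.26347466  0.23351939]
250 171 [ 47.8  83.6 150. ];250 174 [ 48.7  79.1 170.4];250 177 [ 45.3  79.6 169.2];250 180 [ 42.1  79.8 169.2];250 183 [ 38.8  80.  168.8];250 186 [ 35.6  80.2 168.9];250 189 [ 32.3  80.5 168.5];250 192 [ 29.1  80.6 169. ];250 195 [ 26.   80.6 169.4];250 198 [ 22.5  81.  168.7];250 201 [ 19.5  80.9 169.8];250 204 [ 16.3  81.  170.2];250 207 [ 12.4  81.7 168.2];250 210 [  9.4  81.6 169.4];250 213 [  6.4  81.5 170.7];250 216 [  2.1  82.4 167.7];250 219 [ -1.2  82.5 168.1];250 222 [ -3.7  82.1 170.8];250 225 [ -7.5  82.5 169.7];250 228 [-11.   82.8 169.6];250 231 [-14.8  83.2 168.7];250 234 [-17.8  83.1 169.9];250 237 [-21.1  83.2 170.4];250 240 [-24.9  83.5 169.8];250 243 [-28.5  83.8 169.6];250 246 [-32.3  84.1 169. ];250 249 [-35.2  83.9
[... 1484 characters left out ...]
400 186 [ 35.8 -76.8 168.1];400 189 [ 32.7 -76.8 168.9];400 192 [ 29.5 -77.  169. ];400 195 [ 26.2 -77.2 169. ];400 198 [ 23.1 -77.3 169.6];400 201 [ 19.7 -77.6 169.2];400 204 [ 16.3 -77.8 169. ];400 207 [ 12.8 -78.1 168.6];400 210 [ 10.2 -77.8 170.8];400 213 [  6.7 -78.2 170.2];400 216 [  2.5 -78.9 168. ];400 219 [ -0.8 -79.1 168.1];400 222 [ -3.5 -78.8 170.2];400 225 [ -6.9 -79.  170.2];400 228 [-10.8 -79.5 169. ];400 231 [-14.1 -79.6 169.4];400 234 [-16.9 -79.4 171.2];400 237 [-21.6 -80.3 168.2];400 240 [-24.8 -80.3 169.1];400 243 [-28.  -80.4 169.7];400 246 [-31.6 -80.6 169.6];400 249 [-35.3 -80.9 169.4];400 252 [-38.9 -81.1 169.4];400 255 [-42.3 -81.2 169.7];400 258 [-46.2 -81.6 169.1];
```

View pics/w2.png

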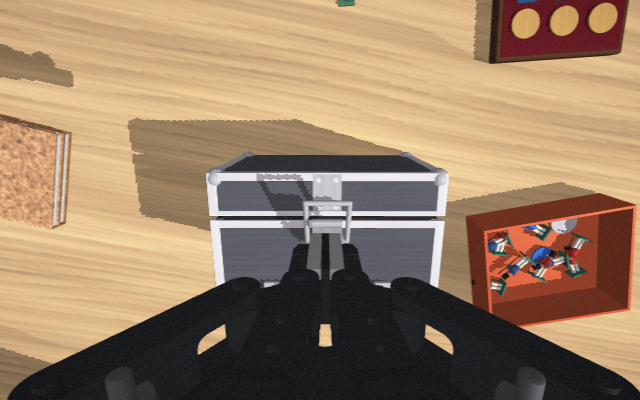

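Front now rests at the foam (outer edge at row 173, x≈49 mm as predicted). The loop bar at (327,203) is in front of the lip. Next I press the bar down onto the plate.

```bash
python3 - <<'E'
from look import *
R=C.tool(0,-1)
to([.040,0,.230],R,.25);r.dwell(.1);f0=f();print(f0,r.get_obs()["time"])
p,s=push([.040,0,.230],[.040,0,.182],R,.006,.06,lambda F:F[2]>9,f0)
if not s: p,s=push(p,[.040,0,.170],R,.0012,.03,lambda F:F[2]>7,f0)
print(p,s)
E
```

```text
[-0.2752292   1.50117624  0.40802598] 13.9083
14.16 [ 40.    0.  224.7] [ 4.030e+01 -1.000e-01  2.253e+02] [ 1.1 -1.4 -1.5]
14.41 [ 40.    0.  219.3] [3.960e+01 1.000e-01 2.188e+02] [ 0.3 -1.6 -1.9]
14.66 [ 40.   0. 214.] [3.960e+01 2.000e-01 2.133e+02] [ 1.2 -1.9 -0.4]
14.91 [ 40.    0.  208.7] [3.96e+01 2.00e-01 2.08e+02] [ 0.4 -1.4 -0.7]
15.16 [ 40.    0.  203.3] [3.970e+01 1.000e-01 2.027e+02] [-0.6 -1.4  0.4]
15.41 [ 40.   0. 198.] [3.960e+01 1.000e-01 1.974e+02] [ 0.6 -1.7 -0.8]
15.66 [ 40.    0.  192.7] [3.960e+01 1.000e-01 1.921e+02] [-0.6 -1.6 -1.3]
15.91 [ 40.    0.  187.3] [3.960e+01 1.000e-01 1.867e+02] [ 0.5 -1.7 -0.2]
16.16 [ 40.   0. 182.] [ 39.7   0.2 181.4] [-0.1 -1.2  0.2]
16.41 [ 40.    0.  180.8] [ 40.   -0.  180.8] [ 0.4 -0.9 -0.4]
16.66 [ 40.    0.  179.6] [ 40.    0.  179.5] [ 0.4 -1.4  0.2]
16.91 [ 40.    0.  178.4] [ 39.9   0.  178.3] [-0.4 -1.3 -0.7]
17.16 [ 40.    0.  177.2] [ 39.9   0.  177.1] [ 0.6 -1.5 -0.7]
17.41 [ 40.   0. 176.] [ 40.  -0. 176.] [ 0.8 -1.6 -0.2]
17.66 [ 40.    0.  174.8] [ 4.010e+01 -1.000e-01  1.757e+02] [-1.2  0.2  4.9]
17.91 [ 40.    0.  173.6] [ 4.020e+01 -1.000e-01  1.755e+02] [-3.8 -0.7 10. ]
[0.04   0.     0.1736] True
```

```bash
python3 - <<'E'
from look import *
R=C.tool(0,-1)
to([.040,0,.190],R,.1);to([.058,0,.190],R,.1);r.dwell(.1)
g,o,P=look("w3");s=r.get_image("side");cv2.imwrite("pics/s3.png",cv2.resize(s["img"][170:230,250:350],None,fx=7,fy=7,interpolation=2)[:,:,::-1])
c=C.inv(cloud(s));print("side latch band");
for u0 in range(285,325,4):
    col=c[175:225,u0];k=(col[:,2]>.172)&(abs(col[:,1])<.025);print(u0,np.round(col[k][::2]*1e3).astype(int).tolist())
w=C.inv(P);k=(w[...,2]>.172)&(w[...,2]<.24)&(abs(w[...,1])<.026)&(w[...,0]<.045);q=w[k];print(len(q));
if len(q): 
    b=q[q[:,0]>.028];print(b.min(0),b.max(0),len(b))
print(r.get_obs()["time"],f())
E
```

```text
side latch band
285 [[-79, -21, 183]]
289 []
293 [[-28, 13, 190], [-27, 14, 181]]
297 [[-6, 22, 191], [-15, 9, 194], [-16, 8, 188], [-18, 6, 182], [-22, -1, 181]]
301 [[4, 16, 204], [-1, 9, 203], [-3, 6, 198], [-7, 1, 195], [-13, -8, 195], [-18, -16, 194], [-16, -13, 185], [-18, -15, 179]]
305 [[14, 9, 216], [8, 1, 215], [8, 0, 208], [2, -7, 207], [-2, -13, 205], [-3, -15, 199], [-9, -23, 191]]
309 [[13, -13, 217], [11, -16, 212], [33, 14, 173], [18, -7, 179], [5, -24, 186]]
313 [[43, 9, 251], [47, 14, 241], [45, 11, 235], [45, 11, 229], [34, -6, 172]]
317 [[42, -13, 263], [39, -16, 258], [43, -11, 247], [45, -10, 239], [46, -8, 230], [49, -5, 221], [47, -7, 216], [46, -9, 210], [48, -6, 200], [51, -4, 191], [40, -18, 173]]
321 [[56, -14, 258], [56, -14, 251], [61, -8, 239], [60, -11, 216], [59, -12, 210], [58, -14, 204], [58, -14, 197]]
9
[ 0.03460875 -0.02262224  0.17218711] [0.04448616 0.00234199 0.23537184] 4
18.7583 [-0.85306224 -0.5205478   0.35238394]
```

View pics/w3.png

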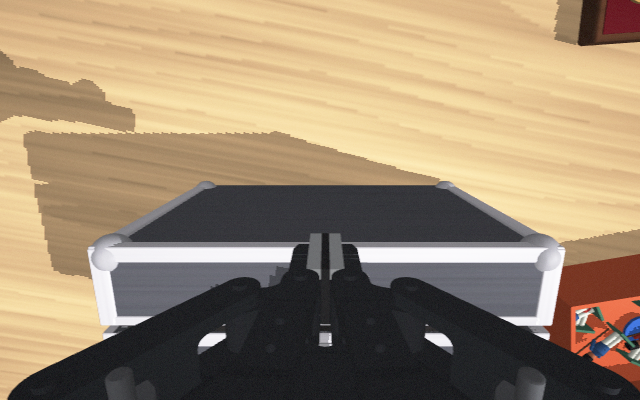

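The wrist view is blocked by the fingers, but side-camera ranges put the bar at about (35, 0, 174) mm: on the plate, in front of the lip. Drawing it in.

```bash
python3 - <<'E'
from look import *
R=C.tool(0,-1);r.dwell(.1);f0=f();Z=.1719
p,s=push([.058,0,.190],[.058,0,Z],R,.009,.06,lambda F:F[2]>6,f0)
if not s:
    p,s=push(p,[.042,0,Z],R,.0027,.03,lambda F:F[0]>15,f0)
    if not s: p,s=push(p,[.031,0,Z],R,.001,.03,lambda F:F[0]>13.5,f0)
print(p,s)
E
```

```text
19.11 [ 58.   0. 184.] [ 57.4   0.2 183.2] [-0.9  0.1  0.7]
19.36 [ 58.    0.  177.9] [ 57.5   0.2 177.2] [-0.8  0.   0.8]
19.61 [ 58.    0.  171.9] [ 57.6   0.2 171.3] [-0.2 -0.6  1.1]
19.86 [ 55.3   0.  171.9] [ 55.3  -0.  172.1] [ 0.3 -1.2  0.3]
20.11 [ 52.7   0.  171.9] [ 52.5  -0.  172. ] [-1.5  0.5  0.5]
20.36 [ 50.    0.  171.9] [ 49.8  -0.  171.9] [-1.1 -0.3  0.5]
20.61 [ 47.3   0.  171.9] [ 4.810e+01 -1.000e-01  1.724e+02] [ 2.1  0.3 -0.2]
20.86 [ 44.7   0.  171.9] [ 47.1  -0.3 173.3] [5.1 0.8 1.5]
21.11 [ 42.    0.  171.9] [ 46.   -0.5 174.2] [8.6 0.1 1.5]
21.36 [ 41.1   0.  171.9] [ 45.6  -0.5 174.4] [ 9.  -0.3  2.1]
21.61 [ 40.2   0.  171.9] [ 45.1  -0.6 174.9] [9.8 1.  2.6]
21.86 [ 39.2   0.  171.9] [ 43.8  -0.8 175.4] [7.1 0.4 5.8]
22.11 [ 38.3   0.  171.9] [ 42.3  -0.9 175.6] [4.7 0.3 7.9]
22.36 [ 37.4   0.  171.9] [ 41.2  -0.9 175.6] [4.8 0.8 8.6]
22.61 [ 36.5   0.  171.9] [ 40.2  -1.  175.6] [ 4.8 -0.   8.2]
22.86 [ 35.6   0.  171.9] [ 39.2  -1.  175.5] [4.  0.1 8.2]
23.11 [ 34.7   0.  171.9] [ 38.3  -1.  175.5] [4.9 0.5 8.9]
23.36 [ 33.8   0.  171.9] [ 37.4  -1.  175.5] [5.  0.3 9.1]
23.61 [ 32.8   0.  171.9] [ 36.4  -1.1 175.5] [4.6 1.3 8.6]
23.86 [ 31.9   0.  171.9] [ 35.5  -1.1 175.5] [ 3.4 -0.4  8.1]
24.11 [ 31.    0.  171.9] [ 34.9  -1.  175.5] [ 5.5 -0.1  8. ]
[0.031  0.     0.1719] False
```

The wrist's give let the tip ride up and over the bar. I'll back off and repeat with closed-loop height.

```bash
cat >> look.py <<'E'
def servo(xs,Z,R,stop,f0,c=None,v=.03,zmax=7,Y=0):
    """push along x holding actual tip height Z by feeding back the measured sag"""
    c=np.array([0.,0.]) if c is None else c
    for i,x in enumerate(xs):
        to([x,Y+c[0],Z+c[1]],R,v);t=tip();F=f()-f0
        c=c+.8*(np.array([Y,Z])-t[1:])
        if F[2]>zmax and t[2]>Z-.001: c[1]+=.0004
        print(f"{r.get_obs()['time']:.2f} x{x*1e3:.1f} c{np.round(c*1e3,1)}",np.round(t*1e3,1),np.round(F,1))
        if stop(F,t): return x,c,True
    return x,c,False
E
python3 - <<'E'
from look import *
R=C.tool(0,-1)
to([.036,0,.186],R,.15);to([.058,0,.186],R,.15);r.dwell(.1);f0=f();Z=.1716
to([.058,0,Z],R,.08);print(tip(),f()-f0)
x,c,s=servo(np.arange(.052,.0405,-.0015),Z,R,lambda F,t:F[0]>15 or t[2]>.1738,f0)
print(x,c,s)
E
```

```text
[5.72337455e-02 1.66289188e-04 1.70830941e-01] [-0.0389704   0.18298754 -0.51539614]
25.44 x52.0 c[-0.1  0. ] [5.160e+01 1.000e-01 1.716e+02] [0.5 0.  0. ]
25.69 x50.5 c[ 0. -0.] [ 5.050e+01 -1.000e-01  1.717e+02] [ 1.1 -0.7 -0. ]
25.94 x49.0 c[-0. -0.] [ 49.    0.  171.6] [ 0.8 -0.6  0.7]
26.19 x47.5 c[ 0.1 -0.3] [ 4.83e+01 -1.00e-01  1.72e+02] [ 3.3 -0.1 -0.9]
26.44 x46.0 c[ 0.2 -0.9] [ 4.790e+01 -1.000e-01  1.723e+02] [ 6.2  0.6 -0.9]
26.69 x44.5 c[ 0.3 -1.5] [ 47.7  -0.2 172.4] [ 8.8  0.8 -1.1]
26.94 x43.0 c[ 0.5 -2.2] [ 47.5  -0.2 172.4] [12.2  1.1  0.4]
27.19 x41.5 c[ 0.6 -2.8] [ 47.1  -0.2 172.4] [13.4  0.3 -0.2]
0.04149999999999999 [ 0.00063654 -0.00279386] False
```

```bash
python3 - <<'E'
from look import *
R=C.tool(0,-1);f0=np.array([-.6,-.2,.3])
x,c,s=servo(np.arange(.0408,.020,-.001),.1714,R,lambda F,t:F[0]>16.5 or t[2]>.1738 or t[0]<.0355,f0,np.array([.0006,-.0032]))
print(x,c,s)
E
```

```text
27.44 x40.8 c[ 0.8 -3.8] [ 47.1  -0.3 172.2] [14.4  0.4  4. ]
27.69 x39.8 c[ 1.  -4.4] [ 47.   -0.2 172.2] [13.8  1.2  4.7]
27.94 x38.8 c[ 1.2 -5. ] [ 46.9  -0.2 172.1] [15.3  1.3  4.4]
28.19 x37.8 c[ 1.4 -5.6] [ 46.7  -0.3 172.1] [17.4  0.8  5.6]
0.0378 [ 0.00138234 -0.00560792] True
```

```bash
python3 - <<'E'
from look import *
R=C.tool(0,-1);f0=np.array([-.6,-.2,.3])
def st():
    o=r.get_obs();z=C.R.T@o["eef_rot"][:,2];print("tool z",np.round(z,3),"F",np.round(f()-f0,1),"T",np.round(C.R.T@o["wrist_torque"],2),np.round(tip()*1e3,1))
st()
x=.0378
for cz in(-.0042,-.0034):
    to([x,.001,.1714+cz],R,.03);st()
x2,c,s=servo(np.arange(.0373,.030,-.0007),.1725,R,lambda F,t:F[0]>17 or t[2]>.1738 or t[0]<.0455,f0,np.array([.001,-.0046]))
st()
E
```

```text
tool z [ 0.021 -0.004 -1.   ] F [17.4  0.8  5.6] T [ 0.11 -2.91 -0.01] [ 46.7  -0.3 172.1]
tool z [ 0.018 -0.004 -1.   ] F [15.5  0.8  4.3] T [ 0.11 -2.59  0.01] [ 45.7  -0.2 172.2]
tool z [ 0.016 -0.003 -1.   ] F [15.2  1.3  3.2] T [ 0.05 -2.35  0.  ] [ 44.8  -0.2 172.3]
28.94 x37.3 c[ 1.1 -4.5] [ 44.5  -0.2 172.3] [15.8  1.5  3.3]
tool z [ 0.017 -0.004 -1.   ] F [15.8  1.5  3.3] T [ 0.08 -2.5  -0.03] [ 44.5  -0.2 172.3]
```

```bash
python3 - <<'E'
from look import *
R=C.tool(.02,-1);f0=np.array([-.6,-.2,.3])
x2,c,s=servo(np.arange(.0366,.022,-.001),.1727,R,lambda F,t:F[0]>17.3 or t[2]>.1740 or t[0]<.035,f0,np.array([.001,-.0040]))
print(x2,c,s)
E
```

```text
29.19 x36.6 c[ 1.1 -3.9] [ 4.290e+01 -1.000e-01  1.725e+02] [12.6  0.1  4.1]
29.44 x35.6 c[ 1.1 -3.8] [ 4.210e+01 -1.000e-01  1.726e+02] [14.4  0.1  2.1]
29.69 x34.6 c[ 1.2 -3.8] [ 4.120e+01 -1.000e-01  1.727e+02] [14.8 -0.2  3. ]
29.94 x33.6 c[ 1.2 -3.7] [ 4.020e+01 -1.000e-01  1.727e+02] [15.2 -0.2  2.1]
30.19 x32.6 c[ 1.3 -3.8] [ 3.930e+01 -1.000e-01  1.727e+02] [15.1  0.6  1.8]
30.44 x31.6 c[ 1.3 -3.8] [ 38.4  -0.  172.7] [15.  -0.1  1.1]
30.69 x30.6 c[ 1.3 -3.8] [ 37.6  -0.  172.8] [15.3  0.4  0.4]
30.94 x29.6 c[ 1.4 -3.9] [ 36.8  -0.  172.8] [16.4 -1.   1.4]
31.19 x28.6 c[ 1.4 -4. ] [ 3.610e+01 -1.000e-01  1.728e+02] [16.7 -0.2  1.6]
31.44 x27.6 c[ 1.4 -4.2] [ 3.540e+01 -1.000e-01  1.729e+02] [17.1 -0.5  0.3]
31.69 x26.6 c[ 1.5 -4.4] [ 3.500e+01 -1.000e-01  1.729e+02] [18.8  0.1  1.3]
0.02659999999999999 [ 0.00149944 -0.00435751] True
```

```bash
python3 - <<'E'
from look import *
R=C.tool(0,-1)
to([.042,0,.1695],R,.06);to([.050,0,.172],R,.08);to([.060,0,.20],R,.2);to([.075,0,.35],R,.25);r.dwell(.1)
g,o,P=look("w4");c=C.inv(P);print(r.get_obs()["time"],f())
im=cv2.resize(g["img"][130:330,220:440],None,fx=3.4,fy=3,interpolation=2);cv2.imwrite("pics/w4c.png",im[:,:,::-1])
for v in range(150,330,2):
    for u in(327,):
        q=c[v,u]
        if .16<q[2]<.24: print(v,np.round(q*1e3,1),end=";")
s=r.get_image("side");k=C.inv(cloud(s));print()
for u0 in range(289,325,3):
    col=k[175:225,u0];m=(col[:,2]>.172)&(abs(col[:,1])<.025);print(u0,np.round(col[m][::2]*1e3).astype(int).tolist())
E
```

```text
33.5 [-0.56196838  0.3793446  -0.43870244]
194 [ 50.4  -1.2 164.2];196 [ 49.6  -1.2 168.9];198 [ 48.   -1.2 170.3];200 [ 45.9  -1.2 170.3];202 [ 43.8  -1.2 170.2];204 [ 41.7  -1.2 170.1];206 [ 39.8  -1.2 170.7];208 [ 37.6  -1.2 170.3];210 [ 35.5  -1.2 170.1];212 [ 33.6  -1.2 170.7];214 [ 31.3  -1.2 170.2];216 [ 28.9  -1.2 169.5];218 [ 27.   -1.2 170.2];220 [ 24.7  -1.2 169.5];222 [ 24.3  -1.2 174.5];224 [ 22.3  -1.2 174.7];226 [ 22.5  -1.2 180.8];228 [ 20.2  -1.2 180.1];230 [ 18.1  -1.2 180.1];232 [ 12.3  -1.3 171. ];324 [-95.6  -1.5 171.6];
289 []
292 [[-27, 18, 197], [-30, 14, 193], [-28, 18, 183]]
295 [[-21, 11, 228], [-27, 3, 227], [-27, 3, 220], [-26, 5, 211], [-24, 7, 202], [-26, 4, 198], [-29, 0, 194], [-23, 9, 179], [-24, 8, 173]]
298 [[-27, -13, 232], [-28, -14, 225], [-27, -13, 218], [-26, -12, 209], [-24, -8, 199], [-27, -13, 197], [-31, -18, 194], [-29, -15, 184], [-25, -10, 172]]
301 [[5, 17, 182], [-14, -10, 179], [-17, -14, 175]]
304 [[17, 19, 176], [-13, -24, 190]]
307 [[23, 11, 179], [18, 4, 177], [16, 1, 172]]
310 [[20, -9, 180], [18, -11, 174]]
313 [[37, -1, 172]]
316 []
319 []
322 []
```

View pics/w4c.png

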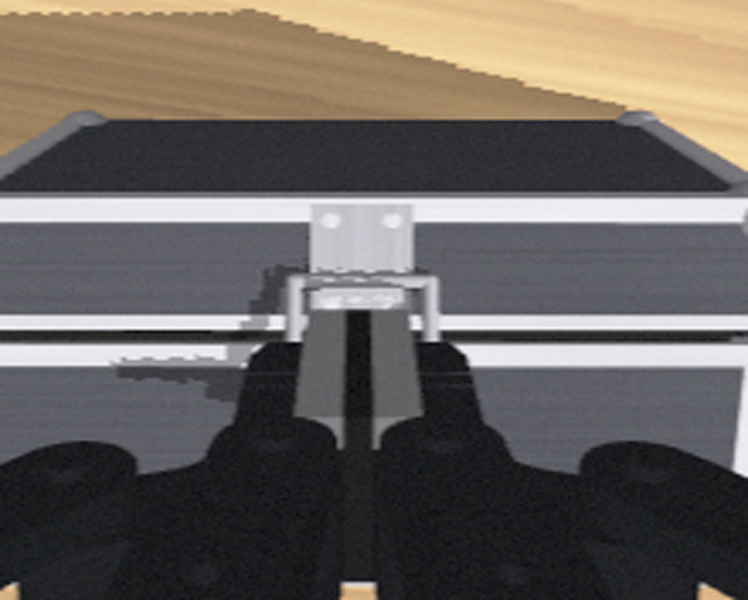

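The close-up shows the bar (row 278, cols 290–438) hooked in front of and half under the lip (row 298). The lever stands at about 1.4, as it should when snug. Next I drive the lever over, with the tool pitch tracking its angle.

```bash
cat >> look.py <<'E'
def lev(L,gap=0):
    p=np.clip(L,.35,1.1);d=np.array([-np.sin(p),0,-np.cos(p)])
    return np.array([-.020-.046*np.cos(L),0,.182+.046*np.sin(L)])-d*(.004+gap),C.tool(p,-1)
E
python3 - <<'E'
from look import *
P,R=lev(1.4)
for L in(1.4,.8,.35,.1):
    a,b=lev(L);print(L,np.round(r.solve_ik(C.w(a)-b[:,2]*TIP,b),2))
s=np.array([.03,0,.30]);r.goto(C.w(s)-R[:,2]*TIP,R)
p,_=lev(1.4,.012);to(p,R,.2);r.dwell(.15);f0=f();print(r.get_obs()["time"],np.round(tip()*1e3,1),np.round(p*1e3,1),f0)
c=np.zeros(3);L=1.45;n=0
while L>1.0 and n<16:
    n+=1;p,R=lev(L);to(p+c,R,.05);F=f()-f0;t=tip();e=p-t;c=c+.5*e
    print(f"{r.get_obs()['time']:.2f} L{L:.2f}",np.round(t*1e3,1),np.round(F,1),np.round(c*1e3,1))
    if np.linalg.norm(F)>17: print("high");break
    L-=.08
np.save("c.npy",np.r_[L,c,f0])
E
```

```text
1.4 [-0.09  0.66  1.41 -0.29  2.14  1.29]
0.8 [-0.12  0.45  1.59 -0.23  1.88  1.29]
0.35 [-0.19  0.14  1.84 -0.13  1.48  1.23]
0.1 [-0.19  0.15  1.86 -0.13  1.46  1.23]
35.0583 [-12.3  -0.4 236.8] [-13.6   0.  234.6] [ 0.09411876 -0.12247252 -0.00225951]
35.41 L1.45 [-22.1   0.  229.5] [-0.7 -0.5  0. ] [ 0. -0. -0.]
35.66 L1.37 [-25.5   0.  229.1] [2.8 0.4 3.8] [-0.  -0.  -0.2]
35.91 L1.29 [-29.1   0.  228.5] [3.4 0.5 5.7] [-0.  -0.  -0.4]
36.16 L1.21 [-32.7   0.  227.6] [ 3.3 -0.3  6.2] [-0.  -0.  -0.8]
36.41 L1.13 [-36.1  -0.  226.2] [2.3 0.2 8. ] [ 0.  -0.  -1.1]
36.74 L1.05 [-39.    0.  223.6] [6.2 0.5 7. ] [-0.2 -0.  -1. ]
```

```bash
python3 - <<'E'
from look import *
a=np.load("c.npy");L,c,f0=a[0],a[1:4],a[4:]
n=0
while L>.03 and n<24:
    n+=1;p,R=lev(L);to(p+c,R,.05);F=f()-f0;t=tip();c=c+.5*(p-t)
    print(f"{r.get_obs()['time']:.2f} L{L:.2f}",np.round(t*1e3,1),np.round((p-t)*1e3,1),np.round(F,1))
    if np.linalg.norm(F)>17: print("high");break
    if L<.45: c*=.5
    L-=.08
np.save("c.npy",np.r_[L,c,f0])
E
```

```text
37.19 L0.97 [-42.6   0.  221.7] [-0.1 -0.   0.5] [6.7 0.3 5.7]
37.64 L0.89 [-46.    0.  219.7] [ 0.1 -0.   0.6] [ 4.4 -0.1  6.8]
38.08 L0.81 [-49.   -0.  217.5] [0.2 0.  0.6] [4.4 0.5 5.3]
38.52 L0.73 [-5.190e+01 -1.000e-01  2.152e+02] [0.3 0.1 0.4] [2.4 0.5 4.7]
38.97 L0.65 [-5.450e+01 -1.000e-01  2.128e+02] [0.3 0.1 0.2] [ 2.  -0.6  4.3]
39.41 L0.57 [-56.7   0.  210.2] [ 0.1 -0.   0. ] [ 0.8 -0.3  3.1]
39.85 L0.49 [-5.880e+01  2.000e-01  2.072e+02] [ 0.1 -0.2 -0. ] [-0.1 -0.2  2.7]
40.29 L0.41 [-6.07e+01  1.00e-01  2.04e+02] [ 0.1 -0.1  0. ] [-0.6 -0.1  1.2]
40.67 L0.33 [-62.2   0.  200.6] [ 0. -0.  0.] [ 0.7 -1.2 -0.3]
40.92 L0.25 [-6.330e+01  1.000e-01  1.966e+02] [ 0.1 -0.1  0.5] [-0.6  0.6 -0. ]
41.17 L0.17 [-6.410e+01  1.000e-01  1.933e+02] [ 0.2 -0.1  0.3] [-0.  -0.6 -1. ]
41.42 L0.09 [-6.460e+01  1.000e-01  1.897e+02] [ 0.2 -0.1  0.2] [-0.4  0.2  0.2]
```

```bash
python3 - <<'E'
from look import *
a=np.load("c.npy");f0=a[4:];p,R=lev(.05);p=p.copy()
for dz in(0,-.0015,-.003,-.0045):
    to(p+[0,0,dz],R,.03);F=f()-f0;print(np.round(tip()*1e3,1),np.round(F,1))
    if F[2]>5: break
to(p+[.01,0,.04],R,.15);to([.03,0,.31],R,.25);R=C.tool(0,-1);r.goto(C.w([.09,0,.35])-R[:,2]*TIP,R);r.dwell(.2)
g,o,P=look("w5");c=C.inv(P);print(r.get_obs()["time"],f())
im=cv2.resize(g["img"][130:330,220:440],None,fx=3.4,fy=3,interpolation=2);cv2.imwrite("pics/w5c.png",im[:,:,::-1])
for v in range(190,330,2):
        q=c[v,327]
        if .16<q[2]<.24: print(v,np.round(q*1e3,1),end=";")
s=r.get_image("side");k=C.inv(cloud(s));print()
cv2.imwrite("pics/s5.png",cv2.resize(s["img"][160:290,240:400],None,fx=5,fy=4.5,interpolation=2)[:,:,::-1])
for u0 in range(280,325,3):
    col=k[175:235,u0];m=(col[:,2]>.174)&(abs(col[:,1])<.025);print(u0,np.round(col[m][::2]*1e3).astype(int).tolist())
E
```

```text
[-64.5  -0.  188.1] [-0.5  0.4  0.1]
[-6.450e+01 -1.000e-01  1.878e+02] [-0.6  1.1  5.9]
43.6 [-0.82887443  0.68142146  0.39339038]
212 [ 47.3  -1.4 167.2];214 [ 46.   -1.4 169.7];216 [ 44.3  -1.4 170.9];218 [ 41.9  -1.4 170.1];220 [ 39.7  -1.4 170.1];222 [ 37.8  -1.4 170.7];224 [ 35.6  -1.4 170.6];226 [ 33.6  -1.4 170.9];228 [ 31.4  -1.4 170.8];230 [ 29.   -1.4 170.1];232 [ 27.2  -1.4 171.2];324 [-68.9  -1.6 187.8];326 [-75.9  -1.6 181.7];328 [-77.2  -1.6 183.3];
280 [[-80, 3, 183], [-82, 1, 178]]
283 [[-65, 10, 184], [-70, 3, 183], [-79, -10, 180], [-83, -16, 178]]
286 [[-54, 11, 183], [-58, 5, 181], [-66, -7, 184], [-70, -12, 181]]
289 [[-37, 20, 178], [-47, 6, 183], [-53, -3, 183], [-59, -12, 183]]
292 [[-31, 13, 184], [-34, 9, 180], [-42, -3, 182], [-46, -9, 180]]
295 [[-22, 10, 186], [-25, 5, 182], [-31, -2, 181], [-37, -11, 181]]
298 [[-5, 20, 177], [-27, -13, 185], [-30, -17, 182], [-32, -19, 177]]
301 [[7, 20, 176], [-15, -11, 183], [-22, -20, 184], [-22, -21, 177]]
304 [[17, 18, 177]]
307 [[19, 5, 179], [14, -2, 178]]
310 [[23, -5, 176], [9, -24, 177]]
313 []
316 []
319 []
322 []
```

View pics/w5c.png

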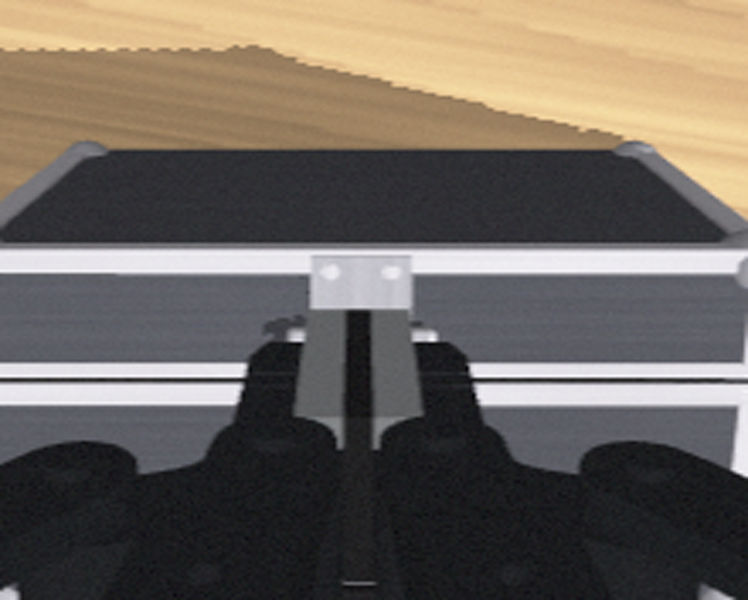

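View pics/s5.png

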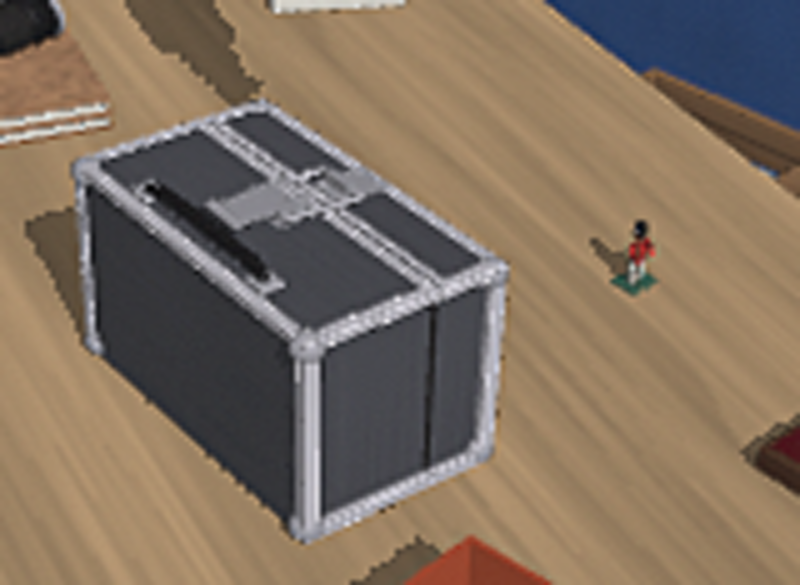

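The lever lies flat at (265,205) in the side crop, the loop is hooked over the keeper, the seam is tight and the soldier is standing. The front edge has come in from 49.6 to 47.3 mm. Handing in.

```bash
python3 -c "
from cell import r
print(r.hand_in(), r.get_obs()['time'])"
```

```text
the job is handed in; nothing more can be done
the job is handed in; nothing more can be done
```

The case is latched shut and the job is handed in; the robot clock was at about 43.6 s, and the arm was clear of everything.

**What I did:** I pushed the front up to the foam with about 12 N. I then pressed the loop's bar down onto the plate in front of the lip and drew it in until it stopped on the upright. Finally I pushed the lever over past centre with about 9 N and checked the stop with a 6 N press.

**Last checks:**
- **Lever:** it lies flat, with its upper face at about 183 mm.
- **Bar:** it sits in the keeper under the lip.
- **Front:** its edge came in from 49.6 mm to about 47 mm, which fits a lean of about 0.01, and the seam is tight.
- **Other things:** the soldier is still standing, and the books and tin look undisturbed. I did not re-measure where they or the binoculars are.

**What went less well:**
- **Slip on the first try:** the fingertip slid up over the bar at about 10 N, so I repeated the push while correcting its height.
- **Higher draw-in force:** drawing the bar in took 13 to 17 N, with a peak of 18.8 N, instead of the expected 9 N. Part of that was the finger also dragging on the plate.

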